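# Third hand: press a V-block against a sprung fence

## Robot

A 6-joint arm with a two-finger parallel gripper is mounted at the origin on the work surface; the furniture and walls round the work are solid. World frame = base frame: x ahead of the robot, y to its left, z up, the work surface at z = 0. Lengths are in m, angles in rad, forces in N, time in s.
With the tool pointing down it reaches from about 0.35 to 0.975 m from the base axis. Payload 4.9 kg.
Tool frame: the origin (TCP) lies where the fingers leave the gripper's body, on its centre line; the fingertips stand 73 mm ahead of it and the grasp point (between the pads) lies 54 mm ahead of it; z points along the fingers, y is the direction in which the jaws open and shut (so a half turn about z gives the same grasp; the last joint's range is limited). The gripper opens to 85 mm and grips with 20 to 120 N. Pads are 22 mm wide; open, the fingers measure 114 mm over their backs; the gripper's body (76 mm by 85 mm) begins 54 mm behind the grasp point. The pads swing forward as they close: fully open they stand 13 mm farther back than shut.
Start: joints at [1.056, 0.053, 1.613, -0, 1.476, -0.119], TCP at [0.241, 0.577, 0.304] pointing down, gripper open.
Joint ranges: [-3.01, 3.01], [-1.01, 2.22], [0.06, 2.58], [-1.02, 4.17], [0.09, 2.62], [-3.14, 3.14]. Speed limits (rad/s): [2.57, 2.57, 3.14, 3.14, 3.14, 3.14].

## Interface

Orientations are given as a rotation vector (axis times angle).
In Python, from station import monitor, vision, workorder gives the robot as it stands.
- The arm moves only by the tool arm_command, never from a script. Its argument "rows" is text: rows parted by semicolons, each of 6 numbers parted by spaces: the shift along the world's x, y, z in mm, then the turn, a rotation vector about the world's x, y, z in degrees. In form: tx ty tz wx wy wz; .... A call has 1 to 12 rows; each row is the pose to reach, as a shift and turn from the pose measured when the call began; what a row does not reach only later rows make up. A row lasts 1/8 s, in which the tool goes at most 62.5 mm and 10.7 degrees, less where a joint would pass 70% of its speed; a pose out of reach is approached as far as the arm can. A call with a gripper value outside its range is refused whole. "jaw" is the opening, from 0 (shut) to 1 (fully open), set as the call begins (left out, the last holds). The fingers move at their own pace and stop on an object; "squeeze" is the grip in N (left out, the last holds). Time passes only in rows, so rows that repeat a pose let the fingers close. It gives the time, the measured TCP pose, the force and the opening at its end, in the units of the state.
- monitor.get_obs(): the state, without advancing time (a new reading comes with each control period).
- vision.get_image(name): name is "scene" or "top" or "wrist"; returns a dict with "frame" (420x560x3 uint8, red, green, blue), "vfov" (degrees; the focal length in pixels is half the picture's height over the tangent of half this angle, whatever the lens; pixels are square), "cx", "cy" (the principal point, pixels), "R" (3x3) and "t" (3): a world point X has camera coordinates R X + t; the wrist camera has in their place "T_tool_cam" (4x4, takes a point from camera to tool coordinates, whose origin is the TCP and whose axes are the flange's). Camera axes: x right, y down, z forward; pixel columns grow to the right and rows downward; lengths in m; the calibration is good to about 2 mm. A picture is of the moment at which its call begins: read the wrist's pose just before it. There is no depth.
- workorder.finish_job(): hands the job in, once; it reports no verdict.
The state is a dict: "t": time; "q": joint angles; "dq": joint speeds; "effort": joint torques, N m; "tool_pos": TCP position; "tool_rot": TCP orientation; "contact_force": force on the tool from outside, world axes, zero at the start; "wrist_torque": the same for the moment, N m; "opening": finger opening in m.
Only numpy, scipy, OpenCV 4.12 (cv2) and the standard library are available. Lean on these libraries where they do the work, as an engineer would, in place of code of your own. Each camera call takes 0.05 s, during which the arm holds its last target. There are 200 camera calls.

## Task

Take the V-block out of the catch tray, stand it flat on the base plate of the clamping jig with one of its V-shaped ends square against the middle of the sprung fence (groove pointing at the fence), and press it into the fence with a steady force of about 12 newtons (8 to 16, never over 20), which brings the fence's pointer between the two marks of its gauge. Finish while still holding it pressed like that, so that I can put the clamp on; leave the other part in the tray and do not push away the bushing or the standing stepped shaft.

Things in the scene. Friction and masses are not known exactly. Their poses are not given: they have to be found in the camera images.
- vblock: the V-block: plain steel block 45 (its x) x 60 (its y) x 45 (z) mm, about 0.5 kg, with a V-shaped groove in its top that runs right through, 45 mm long, along its x axis; the V shows on the two ends. The plain side faces, 60 mm apart across y, are flat and good to grip. Origin: centre of its underside, z up. It starts upright in the tray.
- tray: fixed shallow catch tray of bare sheet metal, outside 166 (x) x 218 (y) mm, walls 4 mm thick with the rim 18 mm above the bench, inner floor 3 mm above the bench. Origin: centre of its underside. It holds the V-block and the setup block, side by side along its y in either order.
- setup_block: plain steel setup block 50 x 60 x 25 mm with small holes, also in the tray; to be left there. Origin: centre of its underside.
- jig: fixed jig: dark base plate 130 (x) x 180 (y) x 8 mm, top 8 mm above the bench; origin: centre of its underside. Press along its +y (to the robot's left). Free plate: y -90 to +25 mm (the fence). Fixed back block at y 64 to 82, 100 mm wide, top 48 mm above the bench; gauge rail with two dark marks at x -65 to -52, y 34 to 74, top 44 mm above the bench.
- fence (a joint): travel of the sprung fence along the jig's +y (m): 0 free, 0.022 at its end stop; its springs push back with 1 N per mm (0.012 = 12 N). A small pointer on the fence stands over the first gauge mark at 8 mm (8 N) and over the second at 16 mm (16 N).
- fence_face (a point): middle of the front face of the fence, a steel bar 90 mm wide (jig x), 12 mm thick, from 9 to 45 mm above the bench; the point lies on the face, 27 mm above the bench, and moves with the fence. Its axes are those of the jig.
- bushing: brass bushing with a collar, 38 mm wide, 32 mm high, standing on the bench to the right of the tray, to be left. Origin: centre of its underside.
- shaft: stepped steel shaft, 36 mm wide, 85 mm high, standing upright on the bench beyond the jig's left end, to be left standing. Origin: centre of its underside.

How it is judged:
On the way:
1. the V-block is lifted clear of the tray (z of vblock in the frame of tray above 0.018 m), for 0.1 s.
At the end, for the whole second after the job is handed in: Robot still holds the V-block against the fence with 8 to 16 N for the last second; it is still, flat on the plate (3 mm, 0.06 rad), within 15 mm of the fence's middle and square within 0.09 rad; setup block still in the tray, and it, bushing and shaft moved under 40 mm (contact force between vblock and fence between 8 and 16 N and contact force between any of the fingers, the arm and vblock above 2 N and z of vblock in the frame of jig below 0.011 m and angle between vblock's own z axis and vertical below 0.06 rad and x of vblock in the frame of jig between -0.015 and 0.015 m and angle between the x axis of vblock and the y axis of jig, either way round below 0.09 rad and linear speed of vblock below 0.01 m/s and z of setup_block in the frame of tray below 0.01 m and distance of each of setup_block, shaft, bushing from where it was at the start of the episode below 0.04 m); the arm keeps its last pose, push and grip.
It fails at once if the fence is pressed with more than 20 N (contact force between fence and anything else above 20 N).
It fails at once if the setup block, the bushing or the shaft is moved by more than 40 mm (distance of any of setup_block, shaft, bushing from where it was at the start of the episode above 0.04 m).
It also fails if it takes over 38 s, if anything falls off the work surface, if the arm or the gripper's body presses on something with over 40 N, if the wrist force passes 120 N, or if a joint passes its speed limit or range.

## Working session

There is one attempt and no reset: what is moved stays moved. The work goes in short steps, Python scripts to look and compute and a tool call to move; the robot and the scene stay as the last step left them, time stands still between calls to the robot, and variables do not carry over. Pictures are saved under pics/ and viewed, about 8 in all and at most 12, crops included, and the job is handed in when it is done.

Besides the shell and the picture viewer there is one more tool, called after "Call:" as name(argument=value, ...) on one line, values as JSON. arm_command: Moves the arm, as the interface text tells. Its arguments: {"type":"object","properties":{"rows":{"type":"string"},"jaw":{"type":"number"},"squeeze":{"type":"number"}},"required":["rows"]}

```bash
mkdir -p pics; cat > h.py <<'E'
import numpy as np, cv2
from station import monitor, vision, workorder
def snap(n,f=None):
    im=vision.get_image(n)
    cv2.imwrite(f'pics/{f or n}.png',im['frame'][:,:,::-1]); np.save(f'pics/{f or n}.npy',{k:v for k,v in im.items() if k!='frame'},allow_pickle=True); return im
def load(f): return np.load(f'pics/{f}.npy',allow_pickle=True).item()
def foc(c): return 210/np.tan(np.radians(c['vfov'])/2)
def back(c,u,v,z):
    R=np.array(c['R']);t=np.array(c['t']);o=-R.T@t
    d=R.T@np.array([(u-c['cx'])/foc(c),(v-c['cy'])/foc(c),1]); return o+d*(z-o[2])/d[2]
def proj(c,X):
    p=np.array(c['R'])@np.array(X)+np.array(c['t']); return foc(c)*p[:2]/p[2]+[c['cx'],c['cy']]
E
python3 - <<'E'
from h import *
o=monitor.get_obs(); print({k:np.round(v,3) for k,v in o.items()})
for n in('top','scene'):
    im=snap(n); print(n,im['vfov'],im['cx'],im['cy'],np.round(im['R'],3).tolist(),im['t'])
a=[cv2.imread(f'pics/{n}.png') for n in('top',)]
cv2.imwrite('pics/topb.png',cv2.resize(a[0],(800,600),interpolation=cv2.INTER_CUBIC))
E
```

```text
{'t': np.float64(0.0), 'q': array([ 1.056,  0.053,  1.614, -0.   ,  1.476, -0.119]), 'dq': array([ 0.002,  0.   , -0.001,  0.001, -0.001, -0.001]), 'effort': array([ 1.0000e-03, -3.9369e+01, -3.7018e+01, -0.0000e+00,  7.0000e-03,
        0.0000e+00]), 'tool_pos': array([0.241, 0.576, 0.303]), 'tool_rot': array([-6.18e-01, -3.08e+00,  3.00e-03]), 'contact_force': array([-0.179, -0.27 , -0.08 ]), 'wrist_torque': array([ 0.07 , -0.028, -0.001]), 'opening': np.float64(0.085)}
top 45.01440709960631 273.8627830985006 208.131003092972 [[0.03, -0.999, 0.014], [-0.988, -0.032, -0.152], [0.153, -0.01, -0.988]] [0.09262702 0.47613945 1.13612491]
scene 44.60690507573243 275.8670771744441 223.70173111217113 [[-0.877, -0.48, 0.002], [-0.199, 0.359, -0.912], [0.437, -0.8, -0.411]] [0.48754655 0.08423525 1.37156139]
```

View pics/topb.png

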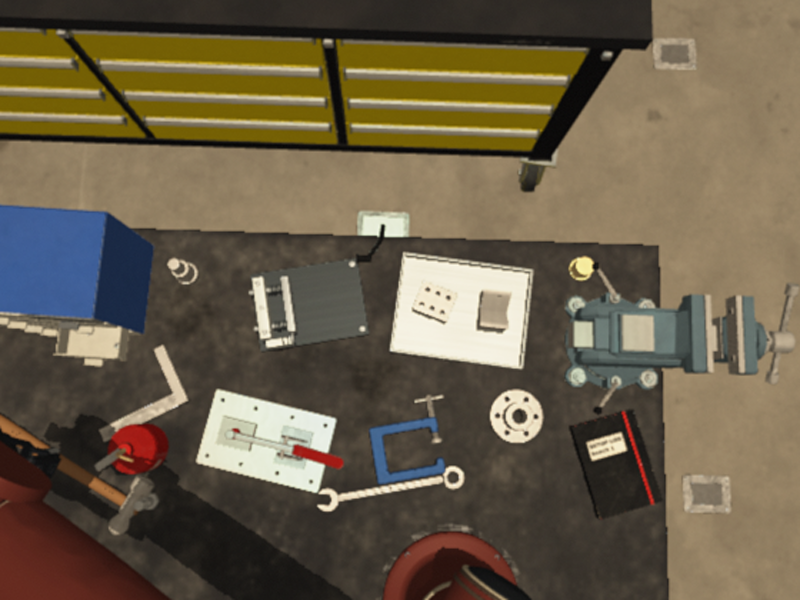

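View pics/scene.png

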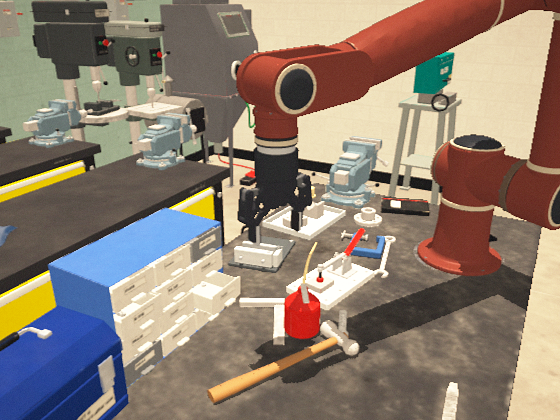

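The top view shows the tray (800-px scale) at about (460,310), with the setup block at (435,302) and the V-block at (495,310). The jig is at (310,305) with its fence on the left. I'll enlarge that area.

```bash
python3 - <<'E'
from h import *
a=cv2.imread('pics/top.png')[165:265,170:380]
cv2.imwrite('pics/crop.png',cv2.resize(a,None,fx=3.8,fy=3.8,interpolation=cv2.INTER_CUBIC))
E
```

```text
(no output)
```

View pics/crop.png

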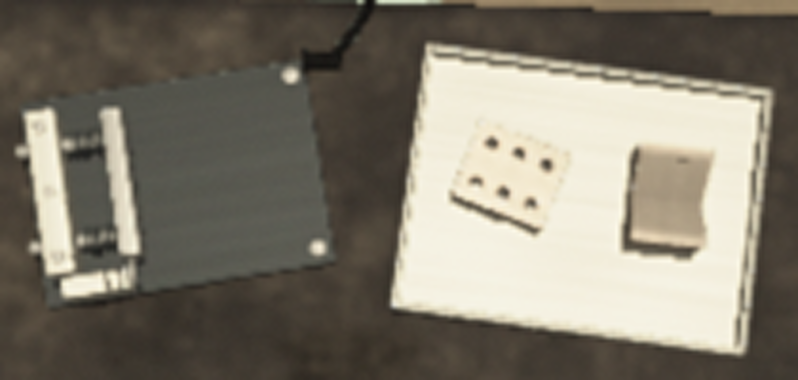

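```bash
python3 - <<'E'
from h import *
c=load('top'); o=-np.array(c['R']).T@c['t']; print('cam',o)
b=lambda u,v,z: back(c,170+(u+.5)/3.8-.5,165+(v+.5)/3.8-.5,z)[:2]
def show(n,pts,z):
    P=np.array([b(*p,z) for p in pts]); print(n,np.round(P,4).tolist(),'mean',np.round(P.mean(0),4)); 
    for i in range(len(P)):
        d=P[(i+1)%len(P)]-P[i]; print('   len',round(np.hypot(*d),4),'ang',round(np.degrees(np.arctan2(d[1],d[0])),1))
show('plate',[(300,62),(335,262),(48,305),(20,105)],.008)
show('fence',[(121,108),(142,252)],.045)
show('vb',[(636,147),(714,150),(706,245),(632,240)],.048)
show('tray',[(427,43),(773,90),(744,354),(391,307)],.018)
show('setup',[(478,122),(570,152),(540,232),(452,193)],.028)
E
```

```text
cam [0.29404611 0.11884827 1.19393481]
plate [[0.541, 0.1694], [0.4156, 0.1431], [0.3836, 0.3184], [0.5078, 0.343]] mean [0.462  0.2435]
   len 0.1281 ang -168.1
   len 0.1782 ang 100.4
   len 0.1267 ang 11.2
   len 0.1767 ang -79.2
fence [[0.5013, 0.275], [0.4142, 0.2579]] mean [0.4577 0.2665]
   len 0.0887 ang -168.9
   len 0.0887 ang 11.1
vb [[0.487, -0.037], [0.4867, -0.0842], [0.4288, -0.0797], [0.4304, -0.0352]] mean [ 0.4582 -0.059 ]
   len 0.0472 ang -90.4
   len 0.0581 ang 175.5
   len 0.0445 ang 87.9
   len 0.0566 ang -1.8
tray [[0.5536, 0.0903], [0.5308, -0.1262], [0.3662, -0.1085], [0.3881, 0.1077]] mean [ 0.4597 -0.0092]
   len 0.2177 ang -96.0
   len 0.1656 ang 173.9
   len 0.2173 ang 84.2
   len 0.1664 ang -6.0
setup [[0.5028, 0.0578], [0.4859, 0.0009], [0.4359, 0.0184], [0.4582, 0.0727]] mean [0.4707 0.0374]
   len 0.0594 ang -106.5
   len 0.053 ang 160.7
   len 0.0587 ang 67.7
   len 0.047 ang -18.4
```

Call:
arm_command(rows="18 -53 0 0 0 -6; 36 -106 0 0 0 -12; 54 -159 0 0 0 -18; 72 -212 0 0 0 -24; 90 -265 0 0 0 -30; 108 -318 0 0 0 -36; 126 -371 0 0 0 -42; 144 -424 0 0 0 -48; 162 -477 0 0 0 -54; 180 -530 -15 0 0 -60; 199 -583 -35 0 0 -65; 217 -635 -50 0 0 -69", jaw=1)

```text
t: 1.6
tool_pos: [0.4576, -0.0605, 0.2517]
tool_rot: [-2.255, -2.184, 0.002]
contact_force: [0.0, 0.2, 0.6]
opening: 0.0854
```

Call:
arm_command(rows="0 0 0 0 0 0; 0 0 0 0 0 0")

```text
t: 1.85
tool_pos: [0.4573, -0.0604, 0.2512]
tool_rot: [-2.255, -2.183, 0.002]
contact_force: [0.5, -0.1, -0.6]
opening: 0.0852
```

```bash
python3 - <<'E'
from h import *
o=monitor.get_obs(); print(o['t'],o['tool_pos'],o['tool_rot'],o['contact_force'])
im=snap('wrist','w1'); print(im['vfov'],np.round(im['T_tool_cam'],3).tolist())
np.save('pics/w1o.npy',o,allow_pickle=True)
E
```

```text
1.85 [ 0.45729054 -0.06043038  0.25123251] [-2.25500206 -2.18251138  0.0022643 ] [ 0.46943806 -0.07829947 -0.55494952]
70.70045721251769 [[0.0, -0.962, -0.274, 0.07], [1.0, 0.0, -0.001, 0.0], [0.001, -0.274, 0.962, -0.07], [0.0, 0.0, 0.0, 1.0]]
```

View pics/w1.png

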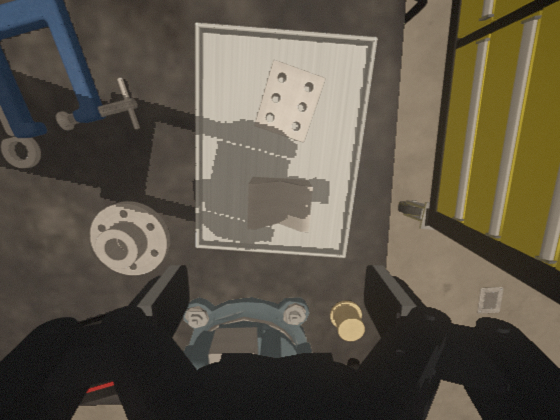

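The V-block is in the gripper's shadow at about (280,200), with the setup block above it at (292,102). I'll make an enlarged, brightened crop.

```bash
python3 - <<'E'
from h import *
a=cv2.imread('pics/w1.png')[165:245,230:340]
a=cv2.resize(a,None,fx=7,fy=7,interpolation=cv2.INTER_CUBIC)
cv2.imwrite('pics/c2.png',(255*(a/255.)**.5).astype('uint8'))
E
```

```text
(no output)
```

View pics/c2.png

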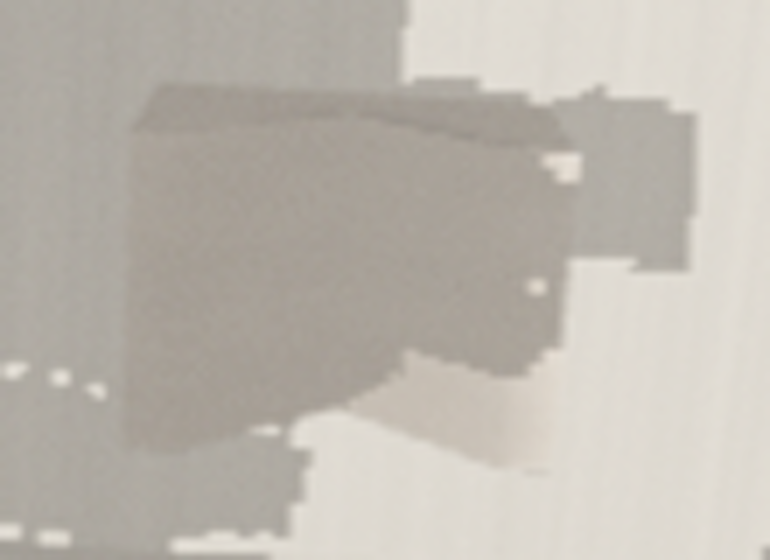

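```bash
cat >> h.py <<'E'
from scipy.spatial.transform import Rotation as Ro
def wback(c,o,u,v,z):
    T=np.array(c['T_tool_cam']);Rt=Ro.from_rotvec(o['tool_rot']).as_matrix()
    d=Rt@T[:3,:3]@np.array([(u-c['cx'])/foc(c),(v-c['cy'])/foc(c),1]); p=Rt@T[:3,3]+o['tool_pos']
    return p+d*(z-p[2])/d[2]
E
python3 - <<'E'
from h import *
c=load('w1');o=load('w1o')
P=np.array([wback(c,o,230+(u+.5)/7-.5,165+(v+.5)/7-.5,.048)[:2] for u,v in [(132,130),(577,150),(550,473),(125,452)]])
print(P.round(4).tolist(),P.mean(0))
for i in range(4):
    d=P[(i+1)%4]-P[i]; print(np.hypot(*d),np.degrees(np.arctan2(d[1],d[0])))
y=Ro.from_rotvec(o['tool_rot']).as_matrix(); print(y.round(3))
E
```

```text
[[0.4316, -0.0344], [0.4907, -0.039], [0.487, -0.0842], [0.428, -0.0793]] [ 0.45933762 -0.05925099]
0.05927662410118856 -4.417614211609586
0.04540251541314149 -94.72051601776425
0.059153994567705696 175.23765582063447
0.04504612305257849 85.43442752187592
[[ 0.033  0.999 -0.003]
 [ 0.999 -0.033  0.001]
 [ 0.001 -0.003 -1.   ]]
```

Call:
arm_command(rows="2 1 -40 0 0 -2.7; 2 1 -80 0 0 -2.7; 2 1 -115 0 0 -2.7; 2 1 -140 0 0 -2.7; 2 1 -160 0 0 -2.7; 2 1 -173 0 0 -2.7; 2 1 -173 0 0 -2.7; 2 1 -173 0 0 -2.7")

```text
t: 2.9
tool_pos: [0.4602, -0.0588, 0.0797]
tool_rot: [-2.306, -2.133, -0.0]
contact_force: [-0.3, -0.2, -0.7]
opening: 0.0855
```

Call:
arm_command(rows="0 0 0 0 0 0; 0 0 0 0 0 0; 0 0 0 0 0 0; 0 0 0 0 0 0; 0 0 0 0 0 0; 0 0 0 0 0 0; 0 0 0 0 0 0; 0 0 0 0 0 0", jaw=0, squeeze=80)

```text
t: 3.9
tool_pos: [0.4611, -0.059, 0.0811]
tool_rot: [2.306, 2.133, 0.002]
contact_force: [-0.7, 0.2, 5.1]
opening: 0.0591
```

Call:
arm_command(rows="0 0 20 0 0 0; 0 0 50 0 0 0; 0 0 80 0 0 0; 1 30 85 0 0 2; 2 80 85 0 0 5; 3 130 85 0 0 8; 4 180 85 0 0 11; 5 225 85 0 0 14; 5 260 85 0 0 15.5; 5 276 85 0 0 15.5; 5 276 85 0 0 15.5; 5 276 85 0 0 15.5")

```text
t: 5.4
tool_pos: [0.4659, 0.216, 0.1655]
tool_rot: [1.998, 2.423, -0.0]
contact_force: [0.6, -0.3, -3.7]
opening: 0.0593
```

```bash
python3 - <<'E'
from h import *
o=monitor.get_obs(); print(o['t'],o['tool_pos'],o['tool_rot'],o['contact_force'],o['opening'])
im=snap('wrist','w2'); np.save('pics/w2o.npy',o,allow_pickle=True)
snap('top','t2')
a=cv2.imread('pics/t2.png')[150:270,150:320]
b=cv2.imread('pics/w2.png')
cv2.imwrite('pics/v2.png',np.vstack([cv2.resize(b,(400,300)),cv2.resize(a,(400,282),interpolation=cv2.INTER_CUBIC)]))
E
```

```text
5.4 [0.46592408 0.21599184 0.16554504] [ 1.99843427e+00  2.42345104e+00 -6.75517180e-05] [ 0.5647011  -0.29442054 -3.72623471] 0.0593002024647249
```

View pics/w2.png

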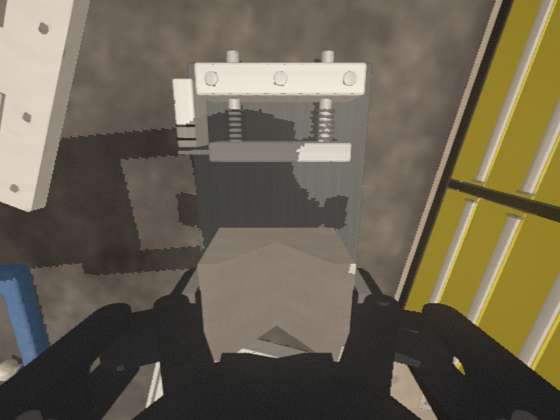

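The fence sits ahead with its front edge at rows 160–161, columns 209–351. The held block's +y end has its bottom edge at about (217,228)–(343,230). It looks parallel and nearly centred.

```bash
python3 - <<'E'
from h import *
c=load('w2');o=load('w2o')
R=Ro.from_rotvec(o['tool_rot']).as_matrix();print('tool yaw',np.degrees(np.arctan2(R[1,1],R[0,1])))
for n,a,b,z in [('fence front',(209,161),(351,160.5),.045),('fence back',(209,142.5),(351,142.5),.045),('backblock front',(196,96),(366,95),.048),('block low edge',(217,228),(343,229),.165-.079)]:
    p=wback(c,o,*a,z);q=wback(c,o,*b,z);d=q-p
    m=(p+q)/2; l=R.T@(m-o['tool_pos'])
    print(n,m.round(4),np.hypot(*d[:2]).round(4),'yaw',np.degrees(np.arctan2(d[1],d[0])).round(2),'in tool',l.round(4))
E
```

```text
tool yaw 10.980427658934616
fence front [0.4584 0.2682 0.045 ] 0.0903 yaw 11.19 in tool [0.0527 0.0025 0.1205]
fence back [0.4562 0.2792 0.045 ] 0.0888 yaw 10.99 in tool [0.064  0.0025 0.1205]
backblock front [0.4515 0.3058 0.048 ] 0.1004 yaw 11.3 in tool [0.091  0.0029 0.1175]
block low edge [0.4641 0.2368 0.086 ] 0.067 yaw 10.52 in tool [0.0208 0.0022 0.0795]
```

```bash
python3 - <<'E'
from h import *
a=cv2.imread('pics/w2.png')[215:365,180:380]
a=cv2.resize(a,None,fx=4,fy=4,interpolation=cv2.INTER_CUBIC)
cv2.imwrite('pics/c3.png',(255*(a/255.)**.5).astype('uint8'))
E
```

```text
(no output)
```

View pics/c3.png

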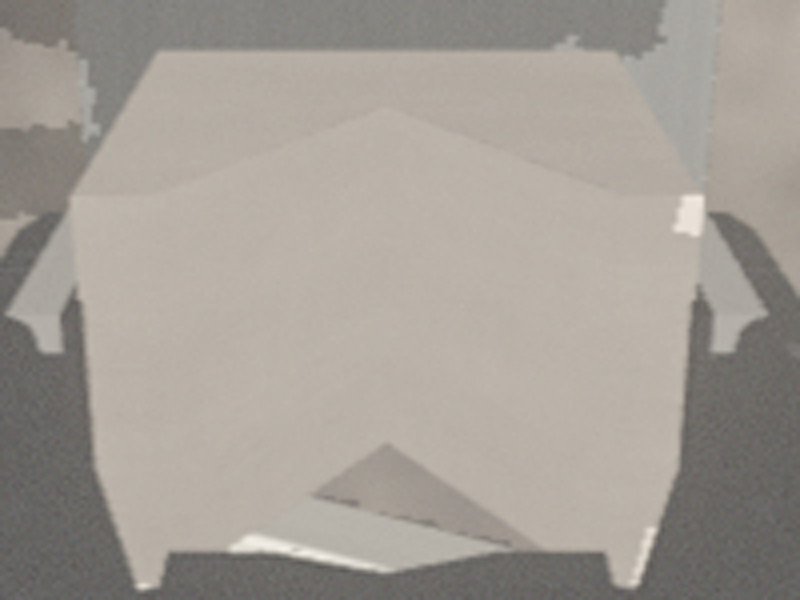

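```bash
python3 - <<'E'
from h import *
c=load('w2');o=load('w2o')
R=Ro.from_rotvec(o['tool_rot']).as_matrix()
for n,a,b,z in [('low',(158,50),(615,50),.0875),('top',(72,195),(705,195),.1325)]:
    p,q=[wback(c,o,180+(s[0]+.5)/4-.5,215+(s[1]+.5)/4-.5,z) for s in(a,b)];d=q-p
    m=(p+q)/2; print(n,m.round(4),np.hypot(*d[:2]).round(4),'yaw',np.degrees(np.arctan2(d[1],d[0])).round(2),'in tool',(R.T@(m-o['tool_pos'])).round(4))
E
```

```text
low [0.4619 0.2376 0.0875] 0.0601 yaw 10.99 in tool [0.022  0.0002 0.078 ]
top [0.4621 0.2376 0.1325] 0.0601 yaw 11.0 in tool [0.022  0.0004 0.033 ]
```

Call:
arm_command(rows="0 15 -20 0 0 0; 0 15 -40 0 0 0; 0 15 -58 0 0 0; 0 15 -70 0 0 0; 0 15 -75 0 0 0; 0 15 -75 0 0 0; 0 15 -75 0 0 0")

```text
t: 6.38
tool_pos: [0.4667, 0.2311, 0.0916]
tool_rot: [1.999, 2.422, 0.003]
contact_force: [0.3, 0.7, -4.4]
opening: 0.059
```

Call:
arm_command(rows="0 0 -2 0 0 0; 0 0 -4 0 0 0; 0 0 -4 0 0 0; 0 0 -4 0 0 0")

```text
t: 6.88
tool_pos: [0.4667, 0.2311, 0.0876]
tool_rot: [1.999, 2.422, 0.003]
contact_force: [0.1, 0.3, -3.0]
opening: 0.0592
```

Call:
arm_command(rows="0 0 -1 0 0 0; 0 0 -2 0 0 0; 0 0 -2 0 0 0; 0 0 -2 0 0 0")

```text
t: 7.38
tool_pos: [0.4668, 0.2311, 0.0861]
tool_rot: [1.999, 2.422, 0.003]
contact_force: [-3.2, -2.4, 3.0]
opening: 0.0586
```

Call:
arm_command(rows="-0.6 3 0 0 0 0; -1.2 6 0 0 0 0; -1.7 9 0 0 0 0; -2.3 12 0 0 0 0; -2.7 14 0 0 0 0; -2.7 14 0 0 0 0; -2.7 14 0 0 0 0")

```text
t: 8.25
tool_pos: [0.4641, 0.2454, 0.0861]
tool_rot: [1.999, 2.422, 0.004]
contact_force: [0.3, 1.1, -1.3]
opening: 0.0593
```

Call:
arm_command(rows="-0.4 2 0 0 0 0; -0.8 4 0 0 0 0; -1.2 6 0 0 0 0; -1.2 6 0 0 0 0; -1.2 6 0 0 0 0")

```text
t: 8.88
tool_pos: [0.463, 0.251, 0.0861]
tool_rot: [1.999, 2.422, 0.002]
contact_force: [0.5, -4.5, -0.7]
opening: 0.0592
```

Call:
arm_command(rows="-0.4 2 0 0 0 0; -0.8 4 0 0 0 0; -1.1 6 0 0 0 0; -1.3 7 0 0 0 0; -1.3 7 0 0 0 0; -1.3 7 0 0 0 0")

```text
t: 9.62
tool_pos: [0.462, 0.2565, 0.0862]
tool_rot: [1.997, 2.42, -0.002]
contact_force: [0.8, -10.6, 1.8]
opening: 0.0591
```

```bash
python3 - <<'E'
from h import *
o=monitor.get_obs(); print(o['t'],o['tool_pos'],o['tool_rot'],o['contact_force'],o['wrist_torque'])
snap('wrist','w3'); np.save('pics/w3o.npy',o,allow_pickle=True)
a=cv2.imread('pics/w3.png')[60:285,130:430]
a=cv2.resize(a,None,fx=2.66,fy=2.66,interpolation=cv2.INTER_CUBIC)
cv2.imwrite('pics/c4.png',(255*(a/255.)**.6).astype('uint8'))
E
```

```text
9.625 [0.46195671 0.2565344  0.08617617] [ 1.99700697e+00  2.42003143e+00 -2.04996675e-03] [  0.82269839 -10.60726217   1.83791804] [-1.31877535 -0.09617843 -0.06556188]
```

View pics/c4.png

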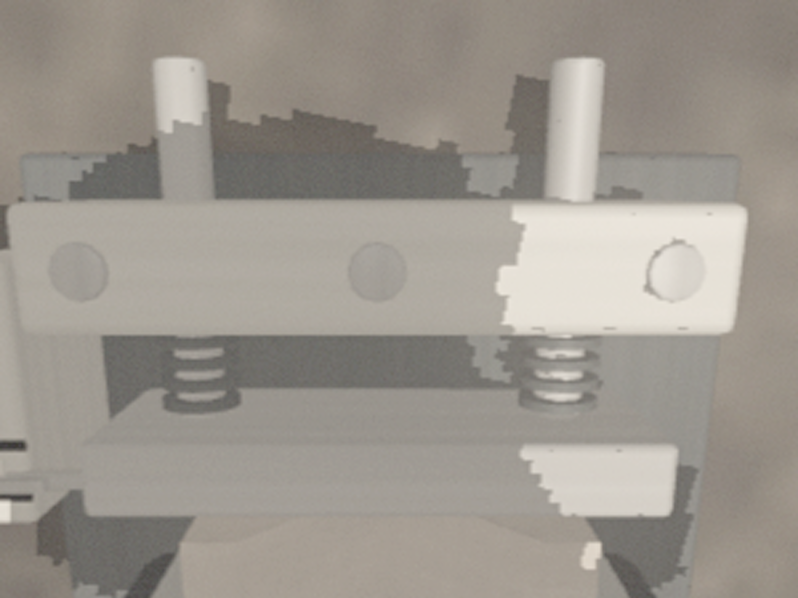

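The pointer is at about row 480 in the crop, between the 8 N mark (row 497) and the 16 N mark (row 445), so about 10.6 N. The block is square and centred on the fence. I'll add a small amount of push.

Call:
arm_command(rows="-0.2 1 0 0 0 0; -0.3 1.8 0 0 0 0; -0.3 1.8 0 0 0 0; -0.3 1.8 0 0 0 0; -0.3 1.8 0 0 0 0; -0.3 1.8 0 0 0 0; -0.3 1.8 0 0 0 0; -0.3 1.8 0 0 0 0")

```text
t: 10.68
tool_pos: [0.4619, 0.2568, 0.0862]
tool_rot: [1.995, 2.418, -0.007]
contact_force: [-0.5, -10.3, 2.3]
opening: 0.059
```

```bash
python3 - <<'E'
from h import *
o=monitor.get_obs(); print(o['t'],o['tool_pos'],o['tool_rot'],o['contact_force'],o['wrist_torque'])
c=snap('wrist','w4'); np.save('pics/w4o.npy',o,allow_pickle=True)
snap('top','t4')
w=cv2.imread('pics/w4.png')[200:290,120:400]
l=cv2.imread('pics/w4.png')[190:270,120:200]
t=cv2.imread('pics/t4.png')[160:260,150:400]
f=lambda a,s:(255*(cv2.resize(a,s,interpolation=cv2.INTER_CUBIC)/255.)**.6).astype('uint8')
cv2.imwrite('pics/v4.png',np.vstack([np.hstack([f(w,(500,290)),f(l,(290,290))]),f(t,(790,300))]))
E
```

```text
10.675 [0.46194171 0.25681781 0.08623431] [ 1.99520308  2.41830566 -0.00674064] [ -0.48080273 -10.28813349   2.32754383] [-1.33601208 -0.14683559 -0.02264854]
```

View pics/v4.png

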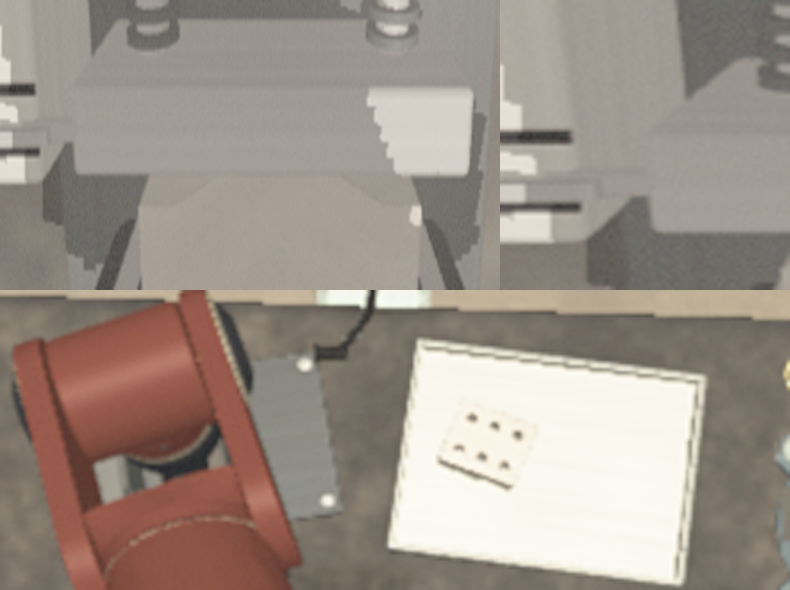

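Call:
arm_command(rows="-0.3 1.5 0 0 0 0; -0.6 3 0 0 0 0; -0.7 3.8 0 0 0 0; -0.7 3.8 0 0 0 0; -0.7 3.8 0 0 0 0; -0.7 3.8 0 0 0 0; -0.7 3.8 0 0 0 0; -0.7 3.8 0 0 0 0")

```text
t: 11.78
tool_pos: [0.4616, 0.2587, 0.0863]
tool_rot: [1.993, 2.416, -0.012]
contact_force: [0.7, -12.0, 1.5]
opening: 0.0596
```

Call:
arm_command(rows="-0.4 2 0 0 0 0; -0.4 2 0 0 0 0; -0.4 2 0 0 0 0; -0.4 2 0 0 0 0; -0.4 2 0 0 0 0; -0.4 2 0 0 0 0; -0.4 2 0 0 0 0; -0.4 2 0 0 0 0")

```text
t: 12.78
tool_pos: [0.4617, 0.2589, 0.0864]
tool_rot: [1.991, 2.414, -0.018]
contact_force: [1.3, -12.5, 1.8]
opening: 0.0587
```

```bash
python3 - <<'E'
from h import *
o=monitor.get_obs(); print(o['t'],o['tool_pos'],Ro.from_rotvec(o['tool_rot']).as_matrix().round(4).tolist(),o['contact_force'],o['wrist_torque'],o['dq'])
c=snap('wrist','w5'); np.save('pics/w5o.npy',o,allow_pickle=True)
f=lambda a,s:(255*(cv2.resize(a,s,interpolation=cv2.INTER_CUBIC)/255.)**.6).astype('uint8')
w=cv2.imread('pics/w5.png')
cv2.imwrite('pics/v5.png',np.hstack([f(w[190:270,120:200],(400,400)),f(w[200:290,190:360],(400,400))]))
E
```

```text
12.775 [0.46165598 0.25893264 0.08642319] [[-0.1904, 0.9817, 0.0026], [0.9816, 0.1904, -0.0168], [-0.017, -0.0006, -0.9999]] [  1.31935197 -12.54285476   1.84696878] [-1.5201529  -0.26788154 -0.03076496] [ 0.0004996  -0.00131147 -0.00181615 -0.00017082 -0.00039679 -0.00234895]
```

View pics/v5.png

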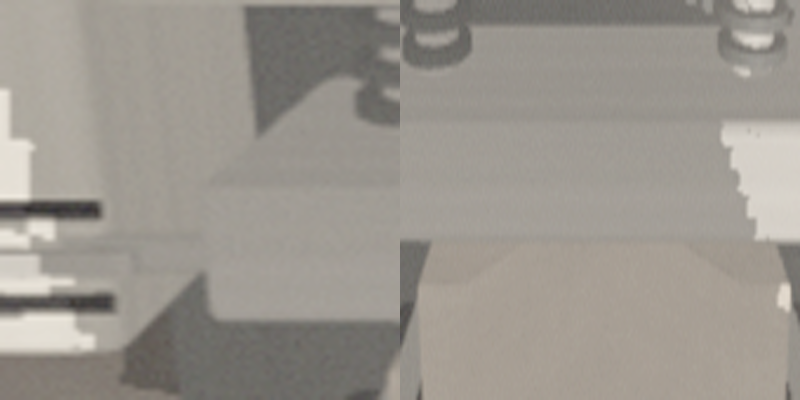

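```bash
python3 -c "
from station import monitor, workorder
print(monitor.get_obs()['contact_force']); print(workorder.finish_job())"
```

```text
[  1.48724825 -11.77174409   1.77287273]
the job is handed in; nothing more can be done
None
```

The V-block is out of the tray, flat on the jig plate with its groove pointing at the fence. The arm is holding it pressed into the fence with about 12 N. I handed the job in at about 12.8 s and got no verdict back.

Last checks:
- **Force:** the wrist read 11.8 to 12.5 N along the press direction. The pointer is about midway between the two gauge marks, so the two agree.
- **Position:** the block is within about 2 mm of the fence's middle and looks square to it. My last yaw measurement, before the press, was within about 0.3° of the fence.
- **Tilt:** the tool had leaned by about 0.017 rad while pressing. I did not measure the block's own tilt after that, but if it follows the tool it is well under the 0.06 rad limit.
- **Other parts:** the setup block is still in the tray, seen in a top view at about 10.7 s. The bushing and shaft were well clear of the arm's path, but I did not measure them again at the end.

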